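# Brace the kitchen timer against the stop bar and start it

### The job

Start the kitchen timer. It skates away when pushed, so first stand it upright with its back flat against the front of the steel stop bar, its whole width backed by the bar; then, with it still flat against the bar, press the round button under its visor fully in without forcing it and keep it in for two seconds. Do not press the oblong button or disturb the other things, and leave the timer flat against the bar with its button out again.

Things in the scene. Friction and masses are not known exactly. Their poses are not given: they have to be found in the camera images.
- timer: Loose white plastic kitchen timer, 0.4 to 0.7 kg, on hard slick feet (friction 0.2: it skates). 90 mm deep (x), 120 wide (y); origin at the centre of its underside, z up, front at x = -45 mm, flat upright back at x = +45. From the side a wedge: front edge 22 mm high, then a face rising 40 degrees from level to a flat top 73 mm high. On the face: display, and above it two buttons under a visor.
- timer_visor (a point): Middle of the visor's front edge (timer x = -25, z = 104 mm). The visor is a white plate 5 mm thick, 112 mm wide (y), standing 50 mm proud of the upper face and square to it; its underside is 26 mm up-slope of both button axes. It hides the buttons from straight above, so a finger must come in leaning, along the button axis. Axes as the timer's.
- timer_grip (a point): Middle of the carry stub on the timer's top (timer x = +31, z = 90 mm): a white block 26 mm (x) by 40 mm (y), from the flat top (73 mm up) to 107 mm up. Take it from above by its two side faces, 40 mm apart along the timer's y; 40 mm of free flat top on each side for the fingers. Axes as the timer's.
- timer_back (a point): Centre of the lower edge of the timer's flat back, at worktop height (timer x = +45 mm). Axes as the timer's.
- start_top (a point): Centre of the top of the round start button (grey, 30 mm across, 10 mm proud of the face), at timer y = -28 mm: the right one seen from the timer's front. Its z axis points out of the face along the button's axis, 40 degrees from vertical, leaning to the timer's front; x points up the slope, y is the timer's y. Push along -z.
- start_button (a joint): Travel of the round start button: 0 out, 0.007 m fully in. Spring: starts to move at about 1 N, 6 N fully in, where it meets a hard end stop. It springs back when let go. More than 30 N on it breaks it.
- clear_button (a joint): Travel of the oblong clear button (grey, 28 mm up the slope by 15 mm wide, 10 mm proud, at timer y = +34 mm, same height on the face): 0 out, 0.007 m fully in. Same spring. Not to be pressed.
- stop_bar: The stop bar: a steel angle screwed to the worktop, 160 mm long (y), upright plate 40 mm high and 8 mm thick, its foot running 38 mm behind it. Origin at the centre of the lower edge of its front face: the front face is the plane x = 0 of this frame, x points out through its back, to the robot's left (yaw 80 to 105 degrees), z up. It cannot move.
- lemon: Bystander: lemon, 78 mm long, 56 mm high, lying near the front edge on the right. Origin at the centre of its underside.
- tin: Bystander: short food tin, 75 mm across, 58 mm high, behind the bar at the left wall. Origin at the centre of its underside.
- spice_bottle: Bystander: glass spice bottle with black cap, 52 mm across, 100 mm high, just beyond the timer. Origin at the centre of its underside.
- lighter: Bystander: stove lighter with a red handle, 210 mm long, lying near the front edge on the right. Origin at the centre of its underside.
- glass: Bystander: clear drinking glass, 63 mm across, 87 mm high, at the back, left of the hob. Origin at the centre of its underside.
- tea_box: Bystander: small carton, 68 x 136 x 69 mm, at the back. Origin at the centre of its underside.

How it is judged:
On the way, in this order (a step that is already met when the one before it is completed fails the run):
1. the timer stands upright with its back flat against the bar, its whole width backed (x of timer_back in the frame of stop_bar between -0.003 and 0.003 m and y of timer_back in the frame of stop_bar between -0.02 and 0.02 m and z of timer_back in the frame of stop_bar below 0.004 m and angle between the x axis of timer and the x axis of stop_bar, either way round below 0.05 rad and angle between timer's own z axis and vertical below 0.05 rad), for 0.2 s.
2. with the timer flat against the bar, the round button is held fully in (at least 5.5 of its 7 mm) for two seconds (1.6 s counts) (all of step 1 and value of joint start_button above 0.0055 m), for 1.6 s.
At the end, for the whole second after the job is handed in: The timer stands upright (3 degrees) and still, its back within 3 mm of the bar's front face and parallel to it within 3 degrees, its middle within 20 mm of the bar's middle, both buttons out again (all of step 1 and value of joint each of start_button, clear_button below 0.0015 m and linear speed of timer below 0.01 m/s); the robot touches nothing.
It fails at once if more than 30 N on the round button (contact force between anything else and start_button above 30 N).
It fails at once if the oblong button pressed by more than 3 mm (value of joint clear_button above 0.003 m).
It fails at once if the timer tipped by more than 25 degrees (angle between timer's own z axis and vertical above 0.44 rad).
It fails at once if a bystander moved by more than 30 mm (distance of any of lemon, tin, spice_bottle, lighter, glass, tea_box from where it was at the start of the episode above 0.03 m).
It also fails if it takes over 56 s, if anything falls off the work surface, if the arm or the gripper's body presses on something with over 40 N, if the wrist force passes 120 N, or if a joint passes its speed limit or range.

### The arm

A 7-joint arm with a two-finger parallel gripper is mounted at the origin on a cart in front of the work surface, level with it; the furniture and walls round the work are solid. World frame = base frame: x ahead of the robot, y to its left, z up, the work surface at z = 0. Lengths are in m, angles in rad, forces in N, time in s.
With the tool pointing down it reaches from about 0.35 to 0.9 m from the base axis. Payload 8.1 kg.
Tool frame: the origin (TCP) lies on the centre line of the jaws, within the pads' length; the fingertips stand tip_reach ahead of it and the grasp point (between the pads) lies 11 mm behind it (tip_reach is the distance from the TCP to the fingertips, in m); z points along the fingers, y is the line along which they close (so a half turn about z gives the same grasp; the last joint's range is limited). The gripper opens to 85 mm and grips with 20 to 120 N. Pads are 22 mm wide; open, the fingers measure 114 mm over their backs; the gripper's body (76 mm by 85 mm) begins 54 mm behind the grasp point. The pads swing forward as they close: fully open they stand 13 mm farther back than shut.
Start: joints at [1.195, 0.434, 0.025, 1.573, -0.012, 1.134, -0.075], TCP at [0.168, -0.602, 0.239] pointing down, gripper open.
Joint ranges: [-2.62, 2.62], [-0.44, 2.09], [-1.27, 1.32], [0.08, 2.57], [-1.32, 4.46], [0.12, 2], [-2.74, 2.74]. Speed limits (rad/s): [2.22, 2.22, 3.01, 3.01, 3.14, 3.14, 3.14].

### API

Orientations are given as a unit quaternion [w, x, y, z].
In Python, from station import * gives the robot as it stands. The module is installed in compiled form; this text tells all that it offers.
- The arm moves only by the tool arm_command, never from a script. Its argument "rows" is a list that holds one entry, the list of rows, each a list of 7 numbers: the turn, a rotation vector about the world's x, y, z in degrees, then the shift along the world's x, y, z in mm, then the finger opening in mm, from 0 to 85.4. A call has 1 to 10 rows; each row is the pose to reach, as a shift and turn from the pose commanded when the call began; what a row does not reach only later rows make up. A row lasts 1/8 s, in which the tool goes at most 62.5 mm and 10.7 degrees, less where a joint would pass 70% of its speed; a pose out of reach is approached as far as the arm can. A call with a gripper value outside its range is refused whole. The fingers move at their own pace and stop on an object; "force" is the grip in N (left out, the last holds). Time passes only in rows, so rows that repeat a pose let the fingers close. It gives the time, the measured TCP pose, the force, the opening and the grip force at its end, in the units of the state.
- state(): the state, without advancing time (a new reading comes with each control period).
- grab_frame(name): name is "scene" or "top"; returns a dict with "color" (400x640x3 uint8, blue, green, red), "depth" (400x640 float32, m along the optical axis (not along the pixel's ray), 0 where there is no reading), "camera_matrix" (3x3 intrinsics, pixels), "camera_from_world" (4x4, takes a point from world to camera coordinates). Camera axes: x right, y down, z forward; pixel columns grow to the right and rows downward; lengths in m; the calibration is good to about 2 mm. A picture is of the moment at which its call begins.
- finish_job(): hands the job in; it is judged then, once.
The state is a dict: "time": time; "qpos": joint angles; "dq": joint speeds; "joint_torque": joint torques, N m; "eef_pos": TCP position; "tool_rot": TCP orientation; "wrist_force": force on the tool from outside, world axes, zero at the start; "torque": the same for the moment, N m; "grip_width": finger opening in m; "gripper_force": force on a finger pad.
Only numpy, scipy, OpenCV 4.12 (cv2) and the standard library are available. Lean on these libraries where they do the work, as an engineer would, in place of code of your own. Each camera call takes 0.05 s, during which the arm holds its last target. There are 200 camera calls.

## Working session

There is one attempt and no reset: what is moved stays moved. The work goes in short steps, Python scripts to look and compute and a tool call to move; the robot and the scene stay as the last step left them, time stands still between calls to the robot, and variables do not carry over. Pictures are saved under pics/ and viewed, at most 10 in all, crops included, and the job is handed in when it is done.

Besides the shell and the picture viewer there is one more tool, called after "Request:" as name(argument=value, ...), one argument or row to a line, values as JSON. arm_command: Moves the arm, as the interface text tells. Its arguments: {"type":"object","properties":{"rows":{"type":"array"},"force":{"type":"number"}},"required":["rows"]}

```bash
mkdir -p pics; cat > h.py <<'E'
from station import *
import numpy as np, cv2
def pts(f):
    K=f["camera_matrix"];T=np.linalg.inv(f["camera_from_world"]);d=f["depth"]
    v,u=np.mgrid[:d.shape[0],:d.shape[1]]
    p=np.stack([(u-K[0,2])/K[0,0]*d,(v-K[1,2])/K[1,1]*d,d],-1)@T[:3,:3].T+T[:3,3]
    p[d==0]=np.nan
    return p
E
python3 - <<'E'
from h import *
for n in("scene","top"):
    f=grab_frame(n);cv2.imwrite(f"pics/{n}0.png",f["color"]);np.savez(f"{n}0.npz",**f)
    print(n,np.linalg.inv(f["camera_from_world"]).round(3).tolist(),f["camera_matrix"].round(1).tolist())
print(state())
E
```

```text
scene [[0.993, 0.083, -0.079, 0.635], [0.114, -0.802, 0.586, -0.859], [-0.015, -0.592, -0.806, 1.315], [0.0, 0.0, 0.0, 1.0]] [[496.3, 0.0, 316.6], [0.0, 496.3, 200.1], [0.0, 0.0, 1.0]]
top [[0.027, -0.997, 0.07, 0.425], [-1.0, -0.026, 0.01, 0.013], [-0.008, -0.07, -0.997, 1.491], [0.0, 0.0, 0.0, 1.0]] [[501.5, 0.0, 313.6], [0.0, 501.5, 200.6], [0.0, 0.0, 1.0]]
{'time': 0.1, 'qpos': array([ 1.19540757,  0.43511932,  0.02498521,  1.57401517, -0.01162483,
        1.13401632, -0.07509872]), 'dq': array([-0.00117033, -0.0028884 , -0.00065513, -0.00272984, -0.00016582,
        0.00027534, -0.00141217]), 'joint_torque': array([ 2.85815804e-03, -6.71753025e+01,  1.02777142e+00, -3.16904998e+01,
        1.56714802e-02,  7.15128961e-03,  2.19594327e-06]), 'eef_pos': array([ 0.16821533, -0.60146773,  0.23862219]), 'tool_rot': array([-6.90237584e-04,  9.90718521e-01,  1.35927605e-01, -1.50391677e-04]), 'wrist_force': array([-0.2324834 , -0.87923118, -0.35227313]), 'torque': array([-0.02545879, -0.08691051, -0.00044012]), 'gripper_force': 0.0, 'grip_width': 0.08506498463127966}
```

View pics/scene0.png

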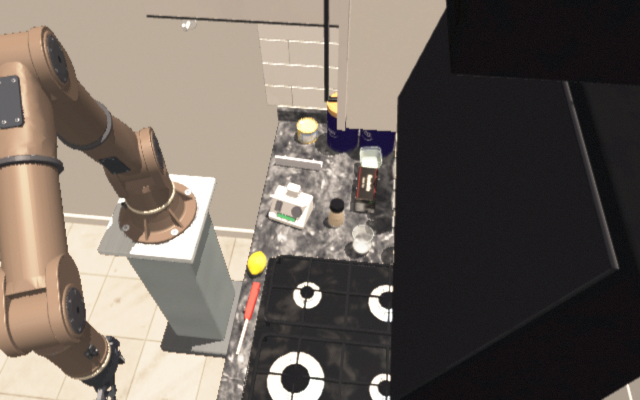

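View pics/top0.png

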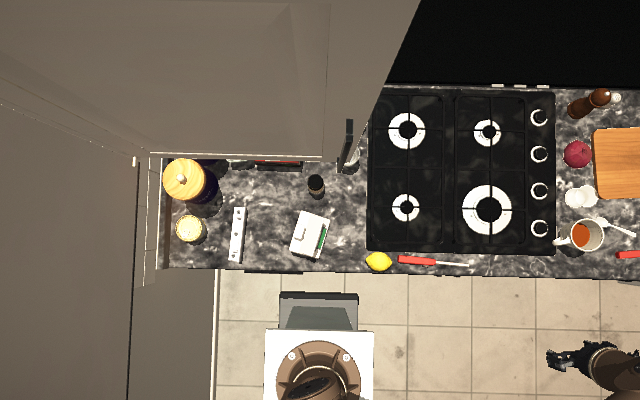

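The scene view shows the timer at about (290,207), the bar at (300,162), the tin at (307,130) and the spice bottle at (337,213). In the top view they are at (310,234), (237,235), (190,228) and (316,185). A wall cupboard overhangs the back.

```bash
python3 - <<'E'
from h import *
P={}
for n,(u0,u1,v0,v1) in dict(scene=(262,355,145,235),top=(220,345,165,275)).items():
    f=dict(np.load(n+"0.npz"));p=pts(f);P[n]=p
    a=cv2.resize(f["color"][v0:v1,u0:u1],None,fx=4,fy=4,interpolation=cv2.INTER_CUBIC);cv2.imwrite(f"pics/{n}_c.png",a)
    q=p[v0:v1,u0:u1].reshape(-1,3);q=q[np.isfinite(q).all(1)]
    print(n,"table z",np.median(q[abs(q[:,2])<.012,2]))
    # height map bins
    def rect(m,lab):
        s=q[m]; 
        if len(s)<8: print(lab,len(s));return
        r=cv2.minAreaRect((s[:,:2]*1000).astype(np.float32)); print(lab,len(s),s.mean(0).round(4),np.round(r[0],1),np.round(r[1],1),round(r[2],1))
    z=q[:,2];x=q[:,0];y=q[:,1]
    tim=(abs(x-.33)<.3)
    rect((z>.032)&(z<.046)&(y>.2),"bar top")
    print("y range high",y[z>.03].min(),y[z>.03].max(),x[z>.03].min(),x[z>.03].max())
for n,(u,v) in [("scene",(290,207)),("scene",(300,162)),("scene",(337,213)),("scene",(293,190)),("top",(310,234)),("top",(237,235)),("top",(316,185))]: print(n,u,v,P[n][v,u].round(3))
p=P["top"];print("ceiling near", [(v,p[v,310].round(2)) for v in range(100,240,10)])
E
```

```text
scene table z -0.0008156141185828858
bar top 163 [0.4486 0.2448 0.0375] [482.3 253.2] [264.3  70.3] 20.4
y range high -0.07825678870919117 0.32080275755827137 0.347481567478196 0.6372998826981895
top table z -0.001573801416300924
bar top 166 [0.4245 0.2362 0.038 ] [424.8 236.5] [  8.9 157.1] 85.7
y range high -0.027767661283284544 0.2511936964131687 0.3466758469633183 0.63071747257313
scene 290 207 [0.432 0.024 0.053]
scene 300 162 [0.435 0.23  0.03 ]
scene 337 213 [ 0.581 -0.002  0.08 ]
scene 293 190 [0.441 0.05  0.108]
top 310 234 [0.43  0.034 0.079]
top 237 235 [ 0.421  0.252 -0.   ]
top 316 185 [0.566 0.021 0.098]
ceiling near [(100, array([0.58, 0.03, 0.91])), (110, array([0.58, 0.03, 0.86])), (120, array([0.58, 0.03, 0.81])), (130, array([0.59, 0.03, 0.74])), (140, array([0.58, 0.03, 0.66])), (150, array([0.58, 0.03, 0.56])), (160, array([0.58, 0.03, 0.5 ])), (170, array([0.62, 0.04, 0.  ])), (180, array([0.58, 0.04, 0.09])), (190, array([0.56, 0.04, 0.05])), (200, array([ 0.53,  0.04, -0.  ])), (210, array([0.5 , 0.04, 0.  ])), (220, array([0.47, 0.04, 0.07])), (230, array([0.44, 0.03, 0.07]))]
```

View pics/scene_c.png

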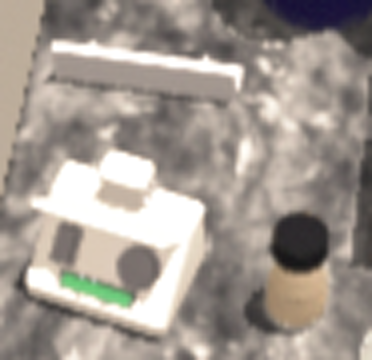

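View pics/top_c.png

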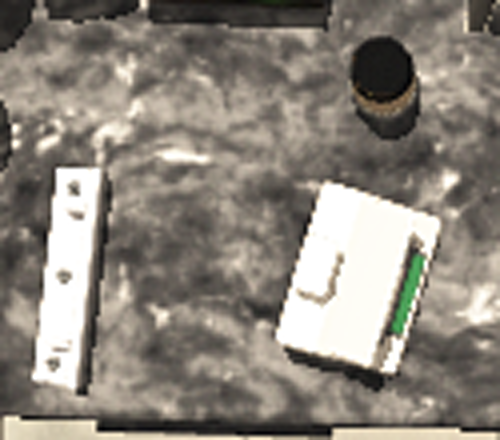

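```bash
cat > fit.py <<'E'
from h import *
def rect(s,lab):
    r=cv2.minAreaRect((s[:,:2]*1000).astype(np.float32));b=cv2.boxPoints(r)
    e=b[1]-b[0];e2=b[2]-b[1];w=e if np.hypot(*e)>np.hypot(*e2) else e2
    a=np.degrees(np.arctan2(w[1],w[0]))%180
    print(lab,len(s),"z",np.median(s[:,2]).round(4),"c",np.round(r[0],1),"size",np.round(r[1],1),"long axis",round(a,1),"yaw of normal",round((a+90)%180,1))
def run(tag,bar=True,lo=-.06,hi=.13):
  for n in("scene","top"):
    f=grab_frame(n);p=pts(f).reshape(-1,3);p=p[np.isfinite(p).all(1)]
    if bar:
        s=p[(abs(p[:,0]-.425)<.12)&(abs(p[:,1]-.235)<.035)]
        rect(s[(s[:,2]>.034)&(s[:,2]<.046)],n+" bar top")
        fr=s[(s[:,2]>.008)&(s[:,2]<.032)&(s[:,1]<.24)]
        if len(fr)>20:
            l=cv2.fitLine((fr[:,:2]*1000).astype(np.float32),cv2.DIST_HUBER,0,.01,.01).ravel();print(n,"bar face",len(fr),l.round(3),"yaw",np.degrees(np.arctan2(l[1],l[0]))%180+90)
    t=p[(p[:,0]>.33)&(p[:,0]<.53)&(p[:,1]>lo)&(p[:,1]<hi)]
    z=t[:,2]
    for a,b,lab in((.1015,.112,"top ~107"),(.062,.08,"flat ~73"),(.01,.15,"all")):
        s=t[(z>a)&(z<b)]
        if len(s)>8: rect(s,n+" "+lab)
    g=t[(z>.1055)];print(n,"high mean",len(g),g.mean(0).round(4))
if __name__=="__main__": run("0")
E
python3 fit.py
```

```text
scene bar top 107 z 0.038 c [425.7 233.3] size [ 16.1 158.7] long axis 175.6 yaw of normal 85.6
scene bar face 194 [ 9.97000e-01 -7.80000e-02  4.28574e+02  2.30325e+02] yaw 265.5307
scene top ~107 130 z 0.105 c [432.8  41.6] size [ 71.2 108.7] long axis 164.8 yaw of normal 74.8
scene flat ~73 335 z 0.0712 c [433.9  49.1] size [ 60.4 123.2] long axis 164.1 yaw of normal 74.1
scene all 1410 z 0.0551 c [429.6  33. ] size [ 93.8 123.9] long axis 164.1 yaw of normal 74.1
scene high mean 58 [0.4369 0.0513 0.1075]
top bar top 140 z 0.0386 c [424.8 236.3] size [  8.8 157.2] long axis 175.3 yaw of normal 85.3
top bar face 75 [ 9.97000e-01 -7.80000e-02  4.33023e+02  2.32133e+02] yaw 265.52234
top top ~107 176 z 0.1045 c [432.1  45.3] size [ 69.2 108. ] long axis 163.7 yaw of normal 73.7
top flat ~73 560 z 0.0714 c [434.3  54.2] size [ 52.7 119.9] long axis 164.2 yaw of normal 74.2
top all 1308 z 0.0729 c [429.2  36.4] size [ 89.8 120. ] long axis 164.2 yaw of normal 74.2
top high mean 66 [0.4319 0.0606 0.1078]
```

```bash
python3 - <<'E'
import station
print([ (k,getattr(station,k)) for k in dir(station) if not k.startswith('__')])
E
```

```text
[('IKError', <class 'station.IKError'>), ('finish_job', <function connect.<locals>.done at 0x7fb64612f740>), ('grab_frame', <function make.<locals>.drawn_camera at 0x7fb6461bc040>), ('state', <function make.<locals>.<lambda> at 0x7fb6461bc540>), ('tip_reach', 0.008)]
```

Request:
arm_command(
  rows=[
    [[0, 0, 6, 27, 67, 0, 85], [0, 0, 12, 54, 120, 0, 85], [0, 0, 18, 81, 180, 0, 85], [0, 0, 24, 108, 240, 0, 85], [0, 0, 30, 135, 300, 0, 85], [0, 0, 36, 155, 360, 0, 85], [0, 0, 42, 175, 420, 0, 85], [0, 0, 48, 195, 480, 0, 85], [0, 0, 54, 215, 540, 0, 85], [0, 0, 58.6, 235, 600, 0, 85]],
  ],
  force=40,
)

```text
time: 1.45
eef_pos: [0.3973, -0.0193, 0.2396]
tool_rot: [0.001, 0.797, 0.604, 0.0]
wrist_force: [2.7, -0.2, 0.0]
grip_width: 0.0851
gripper_force: 0.0
```

Request:
arm_command(
  rows=[
    [[0, 0, 0, 17, 33, 0, 85], [0, 0, 0, 35, 66, 0, 85], [0, 0, 0, 35, 66, -30, 85], [0, 0, 0, 35, 66, -60, 85], [0, 0, 0, 35, 66, -90, 85], [0, 0, 0, 35, 66, -105, 85], [0, 0, 0, 35, 66, -105, 85]],
  ],
)

```text
time: 2.33
eef_pos: [0.4315, 0.0449, 0.1339]
tool_rot: [-0.0, 0.797, 0.603, -0.001]
wrist_force: [0.4, 0.1, 0.8]
grip_width: 0.085
gripper_force: 0.0
```

```bash
python3 - <<'E'
from h import *
s=state();print(s["eef_pos"],s["tool_rot"],s["wrist_force"])
a=[]
for n,(u0,u1,v0,v1) in dict(scene=(240,340,145,235),top=(270,370,190,280)).items():
    f=grab_frame(n);a.append(cv2.resize(f["color"][v0:v1,u0:u1],None,fx=4,fy=4,interpolation=cv2.INTER_CUBIC))
cv2.imwrite("pics/pre.png",np.hstack(a))
E
```

```text
[0.43152639 0.04485415 0.13385751] [-4.53655369e-04  7.97366297e-01  6.03495094e-01 -6.73343781e-04] [0.3821814  0.05860471 0.79616096]
```

View pics/pre.png

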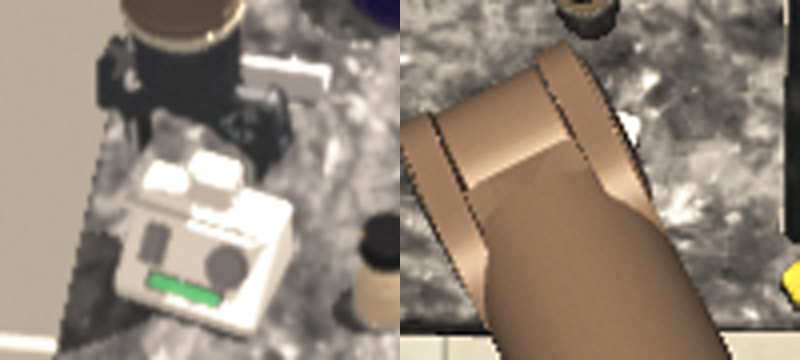

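The picture shows the open gripper above the timer, with the grip stub near (215,175) between the fingers. The tool stands about 20 mm short in y, so I correct that and go down.

Request:
arm_command(
  rows=[
    [[0, 0, 0, 6.3, 19.6, 0, 85], [0, 0, 0, 6.3, 19.6, -10, 85], [0, 0, 0, 6.3, 19.6, -25, 85], [0, 0, 0, 6.3, 19.6, -33, 85], [0, 0, 0, 6.3, 19.6, -39, 85], [0, 0, 0, 6.3, 19.6, -39, 85]],
  ],
)

```text
time: 3.18
eef_pos: [0.4379, 0.0643, 0.0949]
tool_rot: [-0.0, 0.797, 0.603, -0.0]
wrist_force: [0.8, 0.0, -0.3]
grip_width: 0.0846
gripper_force: 0.0
```

Request:
arm_command(
  rows=[
    [[0, 0, 0, 0, 0, 0, 60], [0, 0, 0, 0, 0, 0, 45], [0, 0, 0, 0, 0, 0, 36], [0, 0, 0, 0, 0, 0, 36], [0, 0, 0, 0, 0, 0, 36], [0, 0, 0, 0, 0, 0, 36]],
  ],
)

```text
time: 3.92
eef_pos: [0.4386, 0.0645, 0.0957]
tool_rot: [0.0, 0.797, 0.603, 0.0]
wrist_force: [-0.5, -0.3, 5.3]
grip_width: 0.0389
gripper_force: 40.4
```

Request:
arm_command(
  rows=[
    [[0, 0, 0, 0, 0, 5, 36], [0, 0, 0, 0, 0, 8, 36], [0, 0, 2.3, -3, 20, 8, 36], [0, 0, 4.6, -6, 45, 8, 36], [0, 0, 6.9, -9, 70, 8, 36], [0, 0, 9.2, -12, 95, 8, 36], [0, 0, 11.3, -14, 115, 8, 36], [0, 0, 11.3, -16, 130, 8, 36], [0, 0, 11.3, -16, 130, 8, 36], [0, 0, 11.3, -16, 130, 8, 36]],
  ],
)

```text
time: 5.18
eef_pos: [0.4223, 0.1936, 0.1031]
tool_rot: [0.0, 0.735, 0.679, -0.0]
wrist_force: [0.4, -0.4, -3.9]
grip_width: 0.0393
gripper_force: 41.2
```

```bash
python3 - <<'E'
from h import *
s=state();print(s["eef_pos"],s["tool_rot"],s["wrist_force"],s["torque"])
f=grab_frame("scene");p=pts(f)
cv2.imwrite("pics/mid.png",cv2.resize(f["color"][125:215,240:360],None,fx=5,fy=5,interpolation=cv2.INTER_CUBIC))
np.savez("mid.npz",**f)
E
```

```text
[0.4222705  0.19356848 0.10313875] [ 2.51667218e-04  7.34502924e-01  6.78605311e-01 -4.72899556e-04] [ 0.44129447 -0.44581095 -3.90655999] [0.06124771 0.00321925 0.00304958]
```

View pics/mid.png

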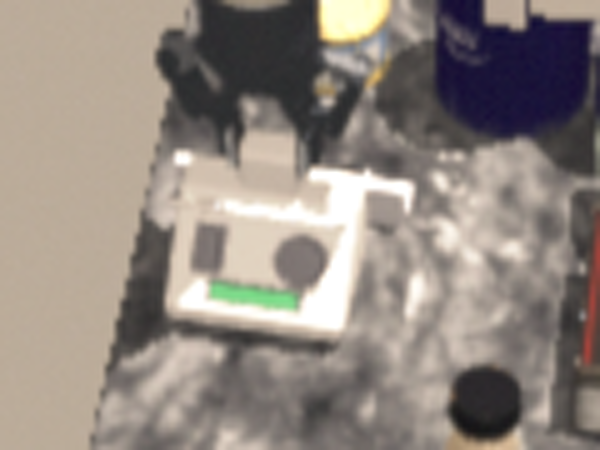

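The picture shows the timer held just in front of the bar and parallel to it; the bar's right end is visible at (390,190). I lower it and slide it to the bar.

Request:
arm_command(
  rows=[
    [[0, 0, 0, 0.5, 6, -4, 36], [0, 0, 0, 1, 12, -7, 36], [0, 0, 0, 1.4, 18, -7.5, 36], [0, 0, 0, 1.6, 20, -7.5, 36], [0, 0, 0, 1.7, 22, -7.5, 36], [0, 0, 0, 1.8, 23, -7.5, 36], [0, 0, 0, 1.8, 23, -7.5, 36]],
  ],
)

```text
time: 6.1
eef_pos: [0.424, 0.2173, 0.0958]
tool_rot: [0.0, 0.734, 0.679, -0.0]
wrist_force: [-0.4, -1.5, -1.2]
grip_width: 0.0395
gripper_force: 41.5
```

Request:
arm_command(
  rows=[
    [[0, 0, 0, 0.1, 1, 0, 36], [0, 0, 0, 0.1, 1.5, 0, 36], [0, 0, 0, 0.1, 1.5, 0, 36]],
  ],
)

```text
time: 6.48
eef_pos: [0.424, 0.2176, 0.0958]
tool_rot: [0.001, 0.734, 0.679, -0.001]
wrist_force: [-1.1, -6.1, 3.8]
grip_width: 0.0389
gripper_force: 42.3
```

Request:
arm_command(
  rows=[
    [[0, 0, 0, 0.1, 1, -0.5, 36], [0, 0, 0, 0.2, 2, -1, 36], [0, 0, 0, 0.2, 2, -1, 36], [0, 0, 0, 0.2, 2, -1, 36]],
  ],
)

```text
time: 6.98
eef_pos: [0.4241, 0.2181, 0.0957]
tool_rot: [0.002, 0.735, 0.679, -0.002]
wrist_force: [-5.7, -14.3, 24.7]
grip_width: 0.0388
gripper_force: 44.7
```

Request:
arm_command(
  rows=[
    [[0, 0, 0, 0, -0.5, 1, 36], [0, 0, 0, 0, -0.5, 1, 50], [0, 0, 0, 0, -0.5, 1.5, 65], [0, 0, 0, 0, -0.5, 2, 80], [0, 0, 0, 0, -0.5, 2, 80], [0, 0, 0, 0, -0.5, 30, 80], [0, 0, 0, 0, -0.5, 80, 80], [0, 0, 0, 0, -40, 130, 80], [0, 0, 0, 0, -100, 160, 80], [0, 0, 0, 0, -160, 160, 40]],
  ],
)

```text
time: 8.22
eef_pos: [0.4255, 0.0631, 0.257]
tool_rot: [0.001, 0.734, 0.68, 0.002]
wrist_force: [1.0, -0.5, 0.5]
grip_width: 0.0638
gripper_force: 0.0
```

```bash
python3 - <<'E'
from h import *
import fit
s=state();print(s["eef_pos"],s["tool_rot"],s["wrist_force"])
fit.run("a",lo=.1,hi=.222)
f=grab_frame("scene")
cv2.imwrite("pics/placed.png",cv2.resize(f["color"][125:215,240:360],None,fx=5,fy=5,interpolation=cv2.INTER_CUBIC))
E
```

```text
[0.42552675 0.06314051 0.25701283] [0.00139766 0.73357621 0.67960277 0.00201824] [ 1.02680771 -0.51174564  0.45685199]
scene bar top 29 z 0.0387 c [425.3 225.9] size [ 31.7 153.6] long axis 171.0 yaw of normal 81.0
scene bar face 45 [ 9.97000e-01 -7.80000e-02  4.63308e+02  2.27562e+02] yaw 265.55347
scene top ~107 65 z 0.105 c [421.9 189.1] size [ 63.4 107. ] long axis 175.6 yaw of normal 85.6
scene flat ~73 265 z 0.0709 c [423.1 191.5] size [ 60.2 118.9] long axis 179.5 yaw of normal 89.5
scene all 1170 z 0.0521 c [429.3 181. ] size [ 90.7 137.3] long axis 176.1 yaw of normal 86.1
scene high mean 117 [0.4309 0.1238 0.5382]
top bar top 68 z 0.0385 c [424.6 236.9] size [  8.1 157.3] long axis 175.7 yaw of normal 85.7
top top ~107 103 z 0.1055 c [403.9 194.1] size [87.9 35.4] long axis 46.2 yaw of normal 136.2
top flat ~73 435 z 0.0712 c [422.4 202.2] size [ 39.8 119.5] long axis 179.7 yaw of normal 89.7
top all 755 z 0.0738 c [420.6 193.7] size [124.3  60.2] long axis 2.7 yaw of normal 92.7
top high mean 239 [0.4321 0.1297 0.5291]
```

View pics/placed.png

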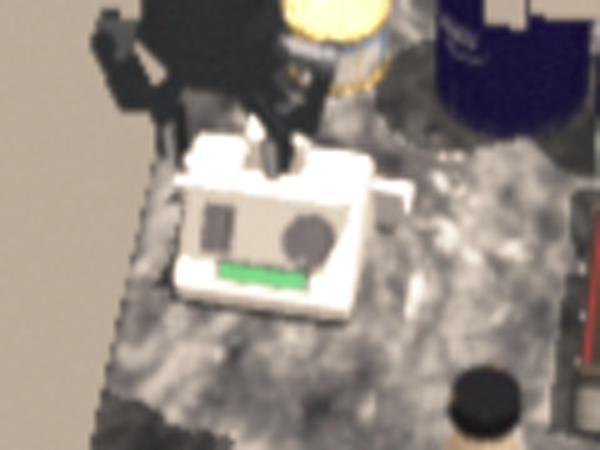

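The picture shows the timer standing upright against the bar with its round button at (306,238) and the bar's right end at (395,190). I tilt the tool, shut it, and check the button position with the arm clear.

Request:
arm_command(
  rows=[
    [[10, -0.8, 0, 5, 0, 0, 0], [20, -1.6, 0, 10, 0, 0, 0], [30, -2.4, 0, 15, 0, 0, 0], [39.9, -3.1, 0, 19, 0, -20, 0], [39.9, -3.1, 0, 19, 0, -60, 0], [39.9, -3.1, 0, 19, 0, -77, 0], [39.9, -3.1, 0, 19, 0, -77, 0]],
  ],
)

```text
time: 9.25
eef_pos: [0.4427, 0.065, 0.177]
tool_rot: [-0.234, 0.689, 0.638, 0.251]
wrist_force: [0.2, -0.1, 0.0]
grip_width: -0.0
gripper_force: 0.0
```

```bash
python3 - <<'E'
from h import *
import fit
from scipy.spatial.transform import Rotation as R
s=state();print(s["eef_pos"],s["wrist_force"],s["grip_width"]);print(R.from_quat(s["tool_rot"],scalar_first=True).as_matrix().round(3))
fit.run("a",lo=.125,hi=.222)
for n in("scene","top"):
    f=grab_frame(n);p=pts(f);c=f["color"].astype(int)
    t=(abs(p[...,0]-.45)<.035)&(abs(p[...,1]-.165)<.035)&(p[...,2]>.04)&(p[...,2]<.07)&(c.max(-1)<130)&(np.ptp(c,axis=-1)<30)
    q=p[t];print(n,len(q),len(q) and (q.mean(0),q.min(0),q.max(0)))
f=grab_frame("scene");cv2.imwrite("pics/tilt.png",cv2.resize(f["color"][125:245,220:360],None,fx=5,fy=5,interpolation=cv2.INTER_CUBIC))
E
```

```text
[0.44270587 0.06499795 0.17699778] [ 0.24485447 -0.09367386  0.02669127] -1.0107304730987873e-05
[[ 0.06   0.997  0.047]
 [ 0.762 -0.076  0.643]
 [ 0.645 -0.003 -0.765]]
scene bar top 23 z 0.0381 c [492.5 217.2] size [32.3 21.6] long axis 87.6 yaw of normal 177.6
scene bar face 36 [8.87000e-01 4.62000e-01 4.93360e+02 2.23468e+02] yaw 117.488655
scene top ~107 72 z 0.1055 c [437.1 184.1] size [40.6 89.5] long axis 116.3 yaw of normal 26.3
scene flat ~73 179 z 0.0712 c [428.6 195.7] size [ 50.7 108.9] long axis 179.5 yaw of normal 89.5
scene all 566 z 0.068 c [439.4 176.2] size [129.7  90.8] long axis 0.3 yaw of normal 90.3
scene high mean 38 [0.4292 0.2003 0.1077]
top bar top 65 z 0.0384 c [424.8 236.5] size [  8.3 157.1] long axis 175.7 yaw of normal 85.7
top top ~107 146 z 0.1044 c [421.2 192.4] size [ 61.4 108.5] long axis 175.8 yaw of normal 85.8
top flat ~73 455 z 0.0713 c [422.5 201.5] size [ 40.8 119.4] long axis 179.9 yaw of normal 89.9
top all 1277 z 0.071 c [420.6 183.4] size [ 82.4 120. ] long axis 176.0 yaw of normal 86.0
top high mean 61 [0.4229 0.2    0.1076]
scene 5 (array([0.44983703, 0.17564577, 0.05903199]), array([0.43939907, 0.17346268, 0.05583616]), array([0.45988745, 0.17812599, 0.06271098]))
top 27 (array([0.44499871, 0.15954391, 0.04924227]), array([0.41801312, 0.15561389, 0.04228318]), array([0.45813522, 0.16417626, 0.05762165]))
```

View pics/tilt.png

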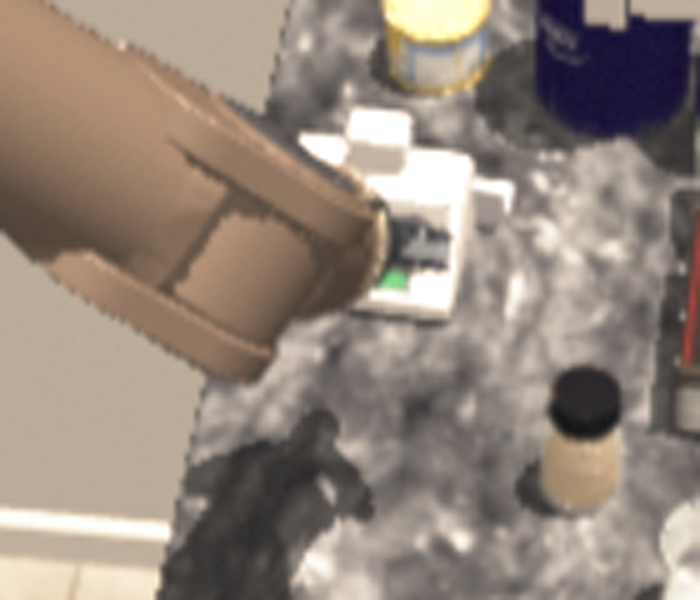

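The picture shows the arm coming in tilted over the timer, which still stands flat at the bar (its right end shows at (490,195)). The button pose agrees with the model, so I approach along the button axis.

Request:
arm_command(
  rows=[
    [[0, 0, 0, 0.6, 19, -23, 0], [0, 0, 0, 1.2, 38, -46, 0], [0, 0, 0, 1.7, 56, -69, 0], [0, 0, 0, 2.5, 66, -81, 0], [0, 0, 0, 3.0, 73, -89, 0], [0, 0, 0, 3.5, 78.5, -96, 0], [0, 0, 0, 3.5, 78.5, -96, 0]],
  ],
)

```text
time: 10.38
eef_pos: [0.4469, 0.1423, 0.0817]
tool_rot: [-0.233, 0.69, 0.638, 0.251]
wrist_force: [0.6, -0.3, 0.4]
grip_width: 0.0001
gripper_force: 0.0
```

Request:
arm_command(
  rows=[
    [[0, 0, 0, 0.2, 3.5, -3.5, 0], [0, 0, 0, 0.3, 6.9, -7, 0], [0, 0, 0, 0.5, 10.2, -11.5, 0], [0, 0, 0, 0.5, 10.2, -11.5, 0]],
  ],
)

```text
time: 10.88
eef_pos: [0.4471, 0.1526, 0.07]
tool_rot: [-0.233, 0.69, 0.638, 0.251]
wrist_force: [-0.8, -0.4, 0.4]
grip_width: -0.0
gripper_force: 0.0
```

Request:
arm_command(
  rows=[
    [[0, 0, 0, 0.1, 1.3, -1.5, 0], [0, 0, 0, 0.2, 2.6, -3.1, 0], [0, 0, 0, 0.3, 3.9, -4.6, 0], [0, 0, 0, 0.3, 3.9, -4.6, 0]],
  ],
)

```text
time: 11.38
eef_pos: [0.4476, 0.1563, 0.0655]
tool_rot: [-0.233, 0.69, 0.638, 0.251]
wrist_force: [0.4, -0.6, 1.3]
grip_width: -0.0002
gripper_force: 0.0
```

Request:
arm_command(
  rows=[
    [[0, 0, 0, 0.1, 1.3, -1.5, 0], [0, 0, 0, 0.1, 1.9, -2.3, 0], [0, 0, 0, 0.1, 1.9, -2.3, 0]],
  ],
)

```text
time: 11.75
eef_pos: [0.4477, 0.1582, 0.0633]
tool_rot: [-0.233, 0.69, 0.638, 0.251]
wrist_force: [-0.3, 0.2, -0.1]
grip_width: 0.0002
gripper_force: 0.0
```

Request:
arm_command(
  rows=[
    [[0, 0, 0, 0.1, 1.3, -1.5, 0], [0, 0, 0, 0.2, 1.9, -2.3, 0], [0, 0, 0, 0.2, 1.9, -2.3, 0]],
  ],
)

```text
time: 12.12
eef_pos: [0.448, 0.16, 0.061]
tool_rot: [-0.232, 0.69, 0.638, 0.251]
wrist_force: [-0.2, -0.9, 2.0]
grip_width: 0.0002
gripper_force: 1.0
```

Request:
arm_command(
  rows=[
    [[0, 0, 0, 0.1, 0.7, -0.8, 0], [0, 0, 0, 0.1, 1.3, -1.5, 0], [0, 0, 0, 0.1, 1.3, -1.5, 0]],
  ],
)

```text
time: 12.5
eef_pos: [0.4482, 0.1613, 0.0595]
tool_rot: [-0.232, 0.69, 0.638, 0.251]
wrist_force: [-0.9, -2.1, 1.3]
grip_width: 0.0004
gripper_force: 1.7
```

Request:
arm_command(
  rows=[
    [[0, 0, 0, 0.1, 0.7, -0.8, 0], [0, 0, 0, 0.1, 1.3, -1.5, 0], [0, 0, 0, 0.1, 1.3, -1.5, 0]],
  ],
)

```text
time: 12.88
eef_pos: [0.4482, 0.1626, 0.058]
tool_rot: [-0.232, 0.69, 0.638, 0.251]
wrist_force: [-0.4, -2.8, 3.8]
grip_width: -0.0001
gripper_force: 2.4
```

Request:
arm_command(
  rows=[
    [[0, 0, 0, 0.1, 0.7, -0.8, 0], [0, 0, 0, 0.1, 1.3, -1.5, 0], [0, 0, 0, 0.1, 1.3, -1.5, 0]],
  ],
)

```text
time: 13.25
eef_pos: [0.4484, 0.1639, 0.0566]
tool_rot: [-0.232, 0.69, 0.638, 0.251]
wrist_force: [-0.6, -4.5, 7.2]
grip_width: -0.0
gripper_force: 4.2
```

Request:
arm_command(
  rows=[
    [[0, 0, 0, 0, 0.5, -0.6, 0], [0, 0, 0, 0, 0.5, -0.6, 0]],
  ],
)

```text
time: 13.5
eef_pos: [0.4484, 0.1641, 0.0564]
tool_rot: [-0.232, 0.69, 0.638, 0.251]
wrist_force: [-3.3, -11.7, 18.0]
grip_width: -0.0002
gripper_force: 10.6
```

Request:
arm_command(
  rows=[
    [[0, 0, 0, 0, -0.3, 0.35, 0], [0, 0, 0, 0, -0.3, 0.35, 0], [0, 0, 0, 0, -0.3, 0.35, 0], [0, 0, 0, 0, -0.3, 0.35, 0], [0, 0, 0, 0, -0.3, 0.35, 0], [0, 0, 0, 0, -0.3, 0.35, 0], [0, 0, 0, 0, -0.3, 0.35, 0], [0, 0, 0, 0, -0.3, 0.35, 0], [0, 0, 0, 0, -0.3, 0.35, 0], [0, 0, 0, 0, -0.3, 0.35, 0]],
  ],
)

```text
time: 14.75
eef_pos: [0.4484, 0.164, 0.0565]
tool_rot: [-0.232, 0.69, 0.638, 0.251]
wrist_force: [-1.8, -7.6, 10.5]
grip_width: 0.0
gripper_force: 6.6
```

Request:
arm_command(
  rows=[
    [[0, 0, 0, 0, 0, 0, 0], [0, 0, 0, 0, 0, 0, 0], [0, 0, 0, 0, 0, 0, 0], [0, 0, 0, 0, 0, 0, 0], [0, 0, 0, 0, 0, 0, 0], [0, 0, 0, 0, 0, 0, 0], [0, 0, 0, 0, 0, 0, 0], [0, 0, 0, 0, 0, 0, 0], [0, 0, 0, 0, 0, 0, 0], [0, 0, 0, 0, 0, 0, 0]],
  ],
)

```text
time: 16.0
eef_pos: [0.4484, 0.164, 0.0565]
tool_rot: [-0.232, 0.69, 0.638, 0.251]
wrist_force: [-1.3, -7.5, 11.3]
grip_width: -0.0001
gripper_force: 6.6
```

Request:
arm_command(
  rows=[
    [[0, 0, 0, -0.1, -2, 2.3, 0], [0, 0, 0, -0.3, -4.5, 5.4, 0], [0, 0, 0, -0.5, -7.1, 8.4, 0], [0, 0, 0, -1, -16, 19, 0], [0, 0, 0, -2, -32, 38, 0], [0, 0, 0, -3.5, -51, 61, 0], [0, 0, 0, -5, -75, 95, 0], [0, 0, 0, -5, -120, 130, 0], [0, 0, 0, -5, -175, 150, 0], [0, 0, 0, -5, -230, 160, 0]],
  ],
)

```text
time: 17.25
eef_pos: [0.443, -0.0676, 0.2176]
tool_rot: [-0.232, 0.69, 0.638, 0.251]
wrist_force: [0.8, 0.5, -0.7]
grip_width: -0.0001
gripper_force: 0.0
```

```bash
python3 - <<'E'
from h import *
import fit
s=state();print(s["time"],s["eef_pos"],s["wrist_force"])
fit.run("a",lo=.125,hi=.222)
f=grab_frame("scene");cv2.imwrite("pics/end.png",cv2.resize(f["color"][125:245,220:360],None,fx=5,fy=5,interpolation=cv2.INTER_CUBIC))
E
```

```text
17.25 [ 0.44304426 -0.06756051  0.21755987] [ 0.78037419  0.48669958 -0.69067388]
scene bar top 26 z 0.04 c [426.  232.2] size [ 30.2 156. ] long axis 168.2 yaw of normal 78.2
scene bar face 44 [ 9.97000e-01 -7.90000e-02  4.68925e+02  2.26856e+02] yaw 265.48364
scene top ~107 93 z 0.105 c [421.1 190.3] size [ 64.8 108.7] long axis 176.2 yaw of normal 86.2
scene flat ~73 269 z 0.0704 c [423.5 194. ] size [ 56.1 118.7] long axis 179.6 yaw of normal 89.6
scene all 1219 z 0.0539 c [428.4 178.7] size [ 89.8 136.5] long axis 178.4 yaw of normal 88.4
scene high mean 40 [0.4238 0.2033 0.1075]
top bar top 66 z 0.0387 c [425.  236.8] size [  8.5 157. ] long axis 175.7 yaw of normal 85.7
top top ~107 137 z 0.1049 c [421.5 192.4] size [ 61.4 107.9] long axis 175.9 yaw of normal 85.9
top flat ~73 443 z 0.0712 c [422.5 200.5] size [119.1  42.9] long axis 0.0 yaw of normal 90.0
top all 1275 z 0.0711 c [420.4 184.1] size [ 83.4 120.3] long axis 176.0 yaw of normal 86.0
top high mean 53 [0.4201 0.2013 0.1075]
```

View pics/end.png

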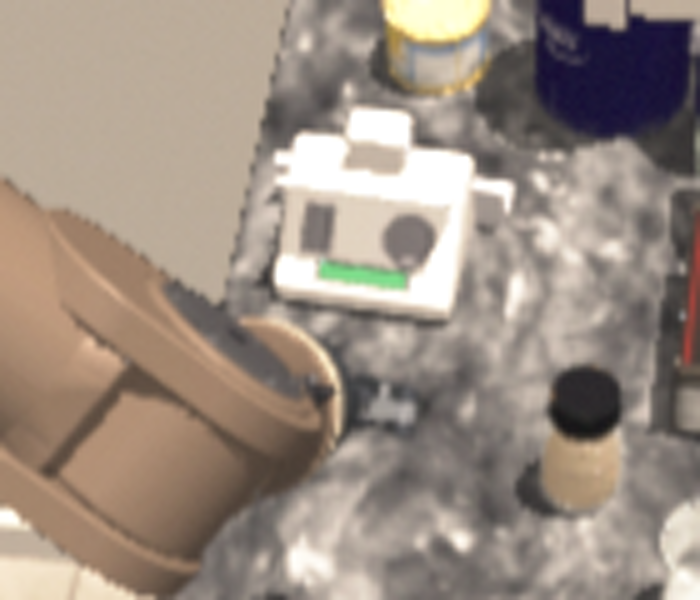

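The picture shows the timer against the bar with both buttons out: round at (408,240), oblong at (318,228). Both bar ends stick out beside it, at (283,170) and (495,195). One closer check that its back is flush.

```bash
python3 - <<'E'
from h import *
a=np.radians(85.6);ex=np.array([np.cos(a),np.sin(a)]);ey=np.array([-ex[1],ex[0]])
for n in("scene","top"):
    p=pts(grab_frame(n)).reshape(-1,3);p=p[np.isfinite(p).all(1)]
    p=p[(abs(p[:,0]-.425)<.13)&(p[:,1]>.12)&(p[:,1]<.27)]
    X=(p[:,:2]-[.425,.2318])@ex*1e3;Y=(p[:,:2]-[.425,.2318])@ey*1e3;z=p[:,2]
    t=(z>.055)&(z<.079)&(abs(Y)<75);print(n,"timer Y",Y[t].min().round(1),Y[t].max().round(1))
    print(" back edge by Y:",[(k,X[t&(abs(Y-k)<7)].max().round(1)) for k in range(-50,51,20)])
    b=(z>.034)&(z<.045)&(abs(Y)>63)&(X>-20);print(" bar top X at ends:",[(np.sort(X[b&(s*Y>0)]).round(1)[[0,-1]].tolist()) for s in(-1,1) if (b&(s*Y>0)).sum()])
    print(" bar Y",Y[b].min().round(1),Y[b].max().round(1))
    g=z>.1055;print(" stub X",X[g&(X>-35)].min().round(1),X[g].max().round(1))
E
```

```text
scene timer Y -60.5 59.7
 back edge by Y: [(-50, np.float64(0.4)), (-30, np.float64(-4.0)), (-10, np.float64(-24.9)), (10, np.float64(-23.8)), (30, np.float64(-1.0)), (50, np.float64(-8.1))]
 bar top X at ends: [[-5.9, 4.9], [-3.2, 6.3]]
 bar Y -79.3 79.2
 stub X -31.3 -5.6
top timer Y -59.1 60.8
 back edge by Y: [(-50, np.float64(1.3)), (-30, np.float64(-1.1)), (-10, np.float64(-24.9)), (10, np.float64(-26.1)), (30, np.float64(1.0)), (50, np.float64(0.7))]
 bar top X at ends: [[1.0, 9.0], [0.4, 8.8]]
 bar Y -77.9 79.2
 stub X -24.5 -2.4
```

```bash
python3 -c "
from station import *
print(finish_job())"
```

```text
the job is handed in; nothing more can be done
None
```

The timer stands flat and centred against the bar. I held the round button in at about 13 N for 2.5 s (peak reading about 22 N). Both buttons are out again, the arm is clear, and I handed the job in at about 17 s; no verdict came back.

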